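Finish the ring stacker on the gift shop table

TASK

Finish the ring stacker on display: thread the two loose painted rings onto the post of the wooden stand in order of size, so that the stack narrows upward from its fixed blue bottom tier: first the larger (yellow), then the smaller (red), each pressed past the spring catch near the top of the post and fully home. The post stands off-centre, so feel for it gently and never put more than 30 N on the stand. Let go of the finished stack and leave the bottle, tins and mug where they are.

Things in the scene. Friction and masses are not known exactly. Their poses are not given: they have to be found in the camera images.
- stand_top (a point): Centre of the upper face of the stand's fixed blue bottom tier (64 mm across), 39 mm above the table. An upright round post, 16 mm thick, rises 50 mm above this face; its tip has a 2.5 mm chamfer. The post's axis is NOT at this point: it stands 6 mm to the side of it, in a direction that differs each time and is not measured (find it by touch or sight).
- catch_level (a point): Point straight above stand_top, 37 mm up: the height of two steel spring balls that stand 3 mm out of opposite sides of the post. A ring put over the tip comes to rest on them, its underside about 40 mm above the blue tier; a steady push of about 4 to 10 N takes it past, then it slides freely down.
- stand: The stand; origin under the middle of its foot, 90 mm across, fixed to the table. Blue tier and post yield straight down together on a spring, 1 mm for each 4 N, 6 mm at most, then rigid; over 30 N on the stand is too much. Fully home, the ring centres lie 8 (yellow) and 24 mm (red) above the blue tier, up to 1 mm lower by their weight.
- yellow_ring_mid (a point): Centre of the larger ring: painted yellow wood, outside diameter 56 mm, 16 mm thick, with a 19 mm round hole right through. It starts lying flat on the table. This point is the middle of the hole at half thickness; z is the ring's axis, and either face may be up.
- red_ring_mid (a point): Centre of the smaller ring: painted red wood, outside diameter 48 mm, 16 mm thick, with a 19 mm round hole right through. It starts lying flat on the table. This point is the middle of the hole at half thickness; z is the ring's axis, and either face may be up.
- pump_amber: Brown pump bottle with a white pump head, 70x62x175 mm; origin under its centre. Stands by; to be left alone.
- tin_fig: Candle tin, red band and grey top, 64 mm diameter, 45 mm high; origin under its centre. Stands by; to be left alone.
- tin_salt: Candle tin, blue band and grey top, 64 mm diameter, 45 mm high; origin under its centre. Stands by; to be left alone.
- mug_cream: Cream mug, 84 mm high, 78 mm across with a handle to one side; origin under its centre. Stands by; to be left alone.
Mind the look-alikes: they are no part of the job. Of the things shaped like the part that bears red_ring_mid, the red one is meant. Of the things shaped like the part that bears yellow_ring_mid, the yellow one is meant.

How it is judged:
By the outcome, as a careful person would: the job done as asked, in the order asked, and still so for the second after the job is handed in, with the robot touching nothing.
It also fails if it takes over 61 s, if anything falls off the work surface, if the arm or the gripper's body presses on something with over 40 N, if the wrist force passes 120 N, or if a joint passes its speed limit or range.

ROBOT

A 6-joint arm with a two-finger parallel gripper is mounted at the origin on a cart in front of the work surface, level with it; the furniture and walls round the work are solid. World frame = base frame: x ahead of the robot, y to its left, z up, the work surface at z = 0. Lengths are in mm, angles in degrees, forces in N, time in s.
With the tool pointing down it reaches from about 350 to 850 mm from the base axis. Payload 8.1 kg.
Tool frame: the origin (TCP) lies on the centre line of the jaws, within the pads' length; the fingertips stand 11 mm ahead of it and the grasp point (between the pads) lies 8 mm behind it; z points along the fingers, y is the direction in which the jaws open and shut (so a half turn about z gives the same grasp; the last joint's range is limited). The gripper opens to 85 mm and grips with 20 to 120 N. Pads are 22 mm wide; open, the fingers measure 114 mm over their backs; the gripper's body (76 mm by 85 mm) begins 54 mm behind the grasp point. The pads swing forward as they close: fully open they stand 13 mm farther back than shut.
Start: joints at [-73.992, 7.471, 85.268, -0, 87.261, -4.893], TCP at [214.078, -560.514, 242.292] pointing down, gripper open.
Joint ranges: [-169.43, 169.43], [-51.17, 129.36], [1.28, 143.12], [-76.62, 256.62], [0, 156.53], [-152.29, 152.29]. Speed limits (degrees/s): [136.94, 136.94, 159.86, 180, 180, 180].

INTERFACE

Orientations are given as [roll, pitch, yaw] about the fixed x, y, z axes, in that order (R = Rz(yaw) Ry(pitch) Rx(roll)).
In Python, from bench import telemetry, viewer, r gives the robot as it stands.
- The arm moves only by the shell command python3 -m inch 'ROWS' [FORCE]. ROWS is JSON, a list of rows, each a list of 3 entries, a list of its own where there are three numbers: the shift along the tool's x, y, z in cm, then the turn, a rotation vector about the tool's x, y, z in rad, then the opening, from 0 (shut) to 1 (fully open). A call has 1 to 20 rows; each row is the pose to reach, as a shift and turn from the pose commanded when the call began, along the tool's axes at that moment; what a row does not reach only later rows make up. A row lasts 1/10 s, in which the tool goes at most 50 mm and 8.59 degrees, less where a joint would pass 70% of its speed; a pose out of reach is approached as far as the arm can. A call with a gripper value outside its range is refused whole. The fingers move at their own pace and stop on an object; FORCE is the grip in N (left out, the last holds). Time passes only in rows, so rows that repeat a pose let the fingers close. It gives the time, the measured TCP pose, the force and the opening at its end, in the units of the state.
- telemetry.sense(): the state, without advancing time (a new reading comes with each control period).
- viewer.snapshot(name): name is "scene" or "top"; returns the picture (400x640x3 uint8, red, green, blue); there is no depth.
- viewer.camera_model(name): a dict with "fx", "fy", "cx", "cy" (pixels), "dist" ([k1, k2, p1, p2, k3] as OpenCV has them; the pictures are not rectified), "cam_to_world" (4x4, takes a point from camera to world coordinates). Camera axes: x right, y down, z forward; pixel columns grow to the right and rows downward; lengths in mm; the calibration is good to about 2 mm. A picture is of the moment at which its call begins. camera_model takes no time and is no camera call.
- r.hand_in(): hands the job in, once; it reports no verdict.
The state is a dict: "time": time; "joint_pos": joint angles; "qd": joint speeds; "joint_efforts": joint torques, N m; "tool_pos": TCP position; "tcp_rot": TCP orientation; "ft_force": force on the tool from outside, world axes, zero at the start; "wrist_torque": the same for the moment, N m; "finger_gap": finger opening in mm.
Only numpy, scipy, OpenCV 4.12 (cv2) and the standard library are available. Lean on these libraries where they do the work, as an engineer would, in place of code of your own. Each camera call takes 0.05 s, during which the arm holds its last target.

## Working session

There is one attempt and no reset: what is moved stays moved. The work goes in short steps, Python scripts to look and compute and a shell command to move; the robot and the scene stay as the last step left them, time stands still between calls to the robot, and variables do not carry over. Pictures are saved under pics/ and viewed, and the job is handed in when it is done.

```bash
ls; mkdir -p pics; python3 - <<'E'
from bench import telemetry, viewer, r
import cv2
for n in("scene","top"):
    im=viewer.snapshot(n); cv2.imwrite(f"pics/{n}0.png",im[:,:,::-1])
    print(n,viewer.camera_model(n))
print(telemetry.sense())
E
```

```text
pics
scene {'fx': 463.62117919302193, 'fy': 463.62117919302193, 'cx': 321.58960427640716, 'cy': 200.44934322589546, 'dist': array([-0.10646863,  0.        ,  0.        ,  0.        ,  0.        ]), 'cam_to_world': array([[-7.60139779e-01, -4.38448206e-01,  4.79531737e-01,
        -7.38991097e+01],
       [-6.49730456e-01,  5.19896117e-01, -5.54579446e-01,
         7.60474396e+02],
       [-6.15232536e-03, -7.33124272e-01, -6.80066873e-01,
         9.56498463e+02],
       [ 0.00000000e+00,  0.00000000e+00,  0.00000000e+00,
         1.00000000e+00]])}
top {'fx': 391.4325209218797, 'fy': 391.4325209218797, 'cx': 315.45920554809936, 'cy': 196.78618193692415, 'dist': array([-0.00924489,  0.        ,  0.        ,  0.        ,  0.        ]), 'cam_to_world': array([[-1.57795818e-02, -9.90465986e-01,  1.36850774e-01,
         3.87805513e+02],
       [-9.99841302e-01,  1.67624475e-02,  6.03253075e-03,
         3.44588859e+01],
       [-8.26897044e-03, -1.36733865e-01, -9.90573306e-01,
         1.29094588e+03],
       [ 0.00000000e+00,  0.00000000e+00,  0.00000000e+00,
         1.00000000e+00]])}
{'time': 0.1, 'joint_pos': array([-7.39935758e+01,  7.51057504e+00,  8.53234930e+01,  2.08694134e-04,
        8.72618071e+01, -4.89643517e+00]), 'qd': array([-0.03873279, -0.10963329, -0.15267858, -0.00926832, -0.03287963,
       -0.01954849]), 'joint_efforts': array([ 1.57746512e-03, -5.70949888e+01, -5.01944625e+01, -2.58781520e-04,
        8.06785945e-03,  7.84265922e-05]), 'tool_pos': array([ 213.92713493, -560.05362034,  241.34712069]), 'tcp_rot': array([-1.79904492e+02, -8.39109706e-03,  2.09028422e+01]), 'ft_force': array([-0.21671358,  0.19770924, -0.30673639]), 'wrist_torque': array([0.0062387 , 0.02344275, 0.0189945 ]), 'finger_gap': 85.23336090872837}
```

View pics/scene0.png

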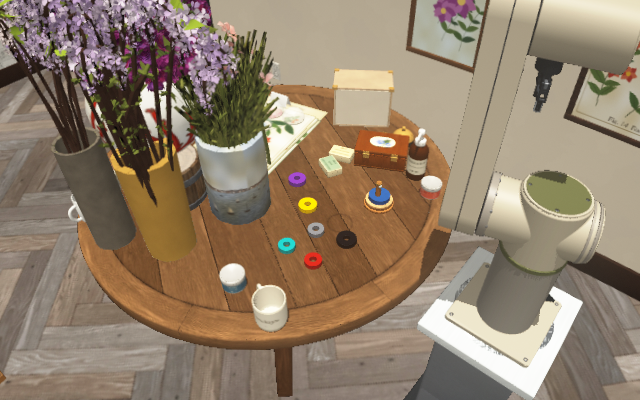

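View pics/top0.png

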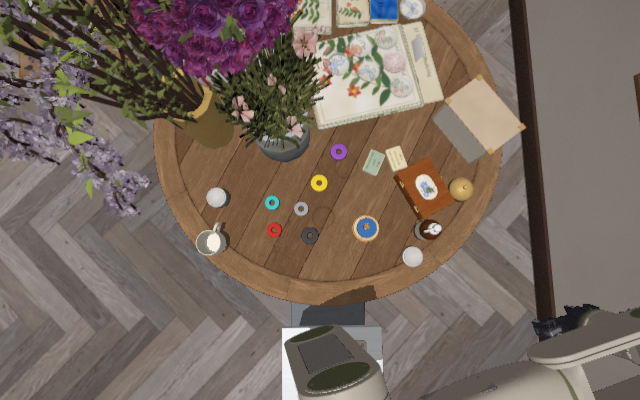

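Candidates (scene px / top px): purple (297,179)/(339,152), **yellow (308,205)/(319,183)**, grey (316,229)/(301,209), black (346,239)/(310,236), cyan (287,244)/(272,202), **red (313,260)/(274,230)**. The stand is at (379,197)/(366,228). The yellow and red rings match by colour. Next I'll enlarge and triangulate them.

```bash
cat > h.py <<'E'
import numpy as np, cv2
from bench import viewer
from scipy.optimize import minimize
CM={n:viewer.camera_model(n) for n in("scene","top")}
def proj(n,P):
    m=CM[n];T=np.linalg.inv(m["cam_to_world"]);K=np.array([[m["fx"],0,m["cx"]],[0,m["fy"],m["cy"]],[0,0,1.]])
    return cv2.projectPoints(np.float64(P).reshape(-1,1,3),cv2.Rodrigues(T[:3,:3])[0],T[:3,3],K,m["dist"])[0].reshape(-1,2)
def ray(n,uv):
    m=CM[n];K=np.array([[m["fx"],0,m["cx"]],[0,m["fy"],m["cy"]],[0,0,1.]])
    p=cv2.undistortPoints(np.float64([[uv]]),K,m["dist"]).ravel()
    R=m["cam_to_world"];d=R[:3,:3]@[p[0],p[1],1];return R[:3,3],d/np.linalg.norm(d)
def tri(a,b):
    A=0;B=0
    for n,uv in(("scene",a),("top",b)):
        o,d=ray(n,uv);M=np.eye(3)-np.outer(d,d);A=A+M;B=B+M@o
    x=np.linalg.solve(A,B);return x,[np.linalg.norm(proj(n,x)[0]-uv) for n,uv in(("scene",a),("top",b))]
def onz(n,uv,z):
    o,d=ray(n,uv);return o+d*(z-o[2])/d[2]
def disc_c(mask):  # centroid of largest blob, filled hull
    c=max(cv2.findContours(mask,cv2.RETR_EXTERNAL,cv2.CHAIN_APPROX_NONE)[0],key=cv2.contourArea)
    h=cv2.convexHull(c);M=cv2.moments(h);return np.array([M["m10"]/M["m00"],M["m01"]/M["m00"]]),cv2.contourArea(h)
def cyl(n,x,y,z0,z1,rad):
    a=np.linspace(0,2*np.pi,72);P=[[x+rad*np.cos(t),y+rad*np.sin(t),z] for z in(z0,z1) for t in a]
    return cv2.convexHull(proj(n,P).astype(np.float32))
def cylc(n,*a):
    M=cv2.moments(cyl(n,*a));return np.array([M["m10"]/M["m00"],M["m01"]/M["m00"]]),M["m00"]
E
python3 - <<'E'
from h import *
from scipy.optimize import least_squares
I={n:cv2.imread(f"pics/{n}0.png") for n in CM}
def mk(n,col,c,w=16):
    hsv=cv2.cvtColor(I[n],cv2.COLOR_BGR2HSV).astype(int);H,S,V=hsv[...,0],hsv[...,1],hsv[...,2]
    if col=="y":m=(H>22)&(H<36)&(S>150)
    elif col=="r":m=((H<6)|(H>174))&(S>170)&(V>90)
    elif col=="b":m=(H>95)&(H<130)&(S>90)
    o=np.zeros(m.shape,np.uint8);x,y=c;o[y-w:y+w,x-w:x+w]=m[y-w:y+w,x-w:x+w];return o
for nm,col,cs,ct,rad,z0,z1 in(("yellow","y",(308,205),(319,183),28,0,16),("red","r",(313,260),(274,230),24,0,16),("blue","b",(379,197),(366,228),32,23,39)):
    a,A=disc_c(mk("scene",col,cs));b,B=disc_c(mk("top",col,ct))
    x,e=tri(a,b)
    f=lambda p:np.r_[cylc("scene",p[0],p[1],z0,z1,rad)[0]-a,cylc("top",p[0],p[1],z0,z1,rad)[0]-b]
    s=least_squares(f,x[:2],diff_step=1e-3)
    print(nm,a,A,b,B,"tri",x.round(1),np.round(e,2),"fit",s.x.round(1),s.fun.round(2),"areas",cylc("scene",*s.x,z0,z1,rad)[1],cylc("top",*s.x,z0,z1,rad)[1])
def crop(n,c,w,k): 
    x,y=c;return cv2.resize(I[n][y-w:y+w,x-w:x+w],None,fx=k,fy=k,interpolation=cv2.INTER_CUBIC)
cv2.imwrite("pics/crop1.png",np.vstack([np.hstack([crop("scene",c,20,6) for c in((308,205),(313,260),(379,193))]),np.hstack([crop("top",c,20,6) for c in((319,183),(274,230),(366,228))])]))
E
```

```text
yellow [307.27602906 204.70137207] 206.5 [318.91304348 182.70772947] 207.0 tri [612.3  30.6  11.1] [0.31 0.28] fit [613.6  29.6] [ 0.25  0.53  0.12 -0.47] areas 264.2571939365007 233.37122594681568
red [312.66004415 260.19793966] 226.5 [273.80519481 229.56818182] 154.0 tri [459.5 180.5  11.1] [0.3  0.24] fit [460.6 179.6] [ 0.21  0.48  0.17 -0.49] areas 270.337211586535 177.79762622527778
blue [379.00637349 195.35627788] 261.5 [366.26422018 227.28990826] 272.5 tri [ 460.6 -118.8   33.8] [0.2  0.19] fit [ 461.4 -119.9] [ 0.13  0.52  0.2  -0.37] areas 331.39179740892723 325.6145653226413
```

View pics/crop1.png

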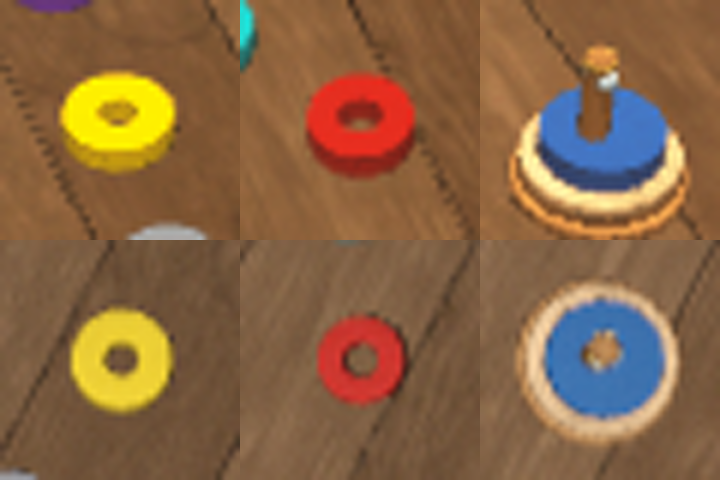

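The crops confirm solid yellow and red rings, and the stand with its post leaning toward the upper left of the blue tier, with one steel ball visible. Before moving, I'll estimate the post tip and check obstacle clearance.

```bash
python3 - <<'E'
from h import *
tip_s=((601-480+.5)/6-.5+359,(55+.5)/6-.5+173); tip_t=((603-480+.5)/6-.5+346,(350-240+.5)/6-.5+208)
print("tip",tip_s,tip_t,tri(tip_s,tip_t))
for z in(35,39): print("blue top",z)
print("tip@89",onz("scene",tip_s,89),onz("top",tip_t,89))
for uv in((325,60),(325,100),(300,130),(310,155),(283,155),(262,150)):
    print(uv,[onz("top",uv,z)[:2].round(0) for z in(150,250,400)])
# vase: rim corners scene
print("pump",tri((417,135),(434,229)),"base", onz("top",(425,232),0))
print("vase rim scene",[onz("scene",uv,170).round() for uv in((198,150),(270,140))],[onz("scene",uv,0).round() for uv in((270,205),(240,222))])
print("joint check")
E
```

```text
tip (378.75, 181.75) (366.0833333333333, 225.91666666666666) (array([ 461.52141608, -111.3560388 ,   91.18827939]), [np.float64(0.23321121678201806), np.float64(0.21978072287649483)])
blue top 35
blue top 39
tip@89 [ 463.43529223 -113.19510053   89.        ] [ 461.0913987  -111.97950186   89.        ]
(325, 60) [array([972.,   5.]), array([921.,   8.]), array([844.,  12.])]
(325, 100) [array([843.,   8.]), array([803.,  10.]), array([743.,  14.])]
(300, 130) [array([749.,  85.]), array([718.,  80.]), array([670.,  74.])]
(310, 155) [array([672.,  56.]), array([647.,  54.]), array([609.,  51.])]
(283, 155) [array([673., 136.]), array([648., 127.]), array([611., 114.])]
(262, 150) [array([690., 199.]), array([663., 185.]), array([624., 163.])]
pump (array([ 450.1096224 , -294.32911473,  161.95568439]), [np.float64(2.2183918268169696), np.float64(2.341006055768306)]) base [ 443.35822924 -315.48337958    0.        ]
vase rim scene [array([889., 186., 170.]), array([764.,  19., 170.])] [array([706.,  96.,   0.]), array([722., 203.,   0.])]
joint check
```

```bash
python3 -m inch '[[[5.8,-4.1,0],[0,0,0.03],1],[[11.7,-8.2,0],[0,0,0.06],1],[[17.5,-12.3,0],[0,0,0.1],1],[[23.3,-16.4,0],[0,0,0.14],1],[[29.2,-20.5,0],[0,0,0.18],1],[[35,-24.6,0],[0,0,0.22],1],[[40.8,-28.7,0],[0,0,0.26],1],[[46.7,-32.7,0],[0,0,0.3],1],[[52.5,-36.8,0],[0,0,0.34],1],[[58.34,-40.93,0],[0,0,0.365],1],[[58.34,-40.93,0],[0,0,0.365],1],[[58.34,-40.93,0],[0,0,0.365],1],[[58.34,-40.93,0],[0,0,0.365],1],[[58.34,-40.93,0],[0,0,0.365],1],[[58.34,-40.93,0],[0,0,0.365],1],[[58.34,-40.93,6],[0,0,0.365],1],[[58.34,-40.93,9],[0,0,0.365],1],[[58.34,-40.93,12],[0,0,0.365],1],[[58.34,-40.93,14],[0,0,0.365],1],[[58.34,-40.93,14],[0,0,0.365],1]]'
```

```text
time: 2.1
tool_pos: [609.7, 29.7, 97.6]
tcp_rot: [-180.0, 0.5, -0.0]
ft_force: [-0.5, 0.2, -0.8]
finger_gap: 85.2
```

```bash
python3 -m inch '[[[0,0,0],[0,0,0],1],[[0,0,0],[0,0,0],1],[[0,0,0],[0,0,0],1]]' 40; python3 - <<'E'
from bench import telemetry, viewer
import cv2
print(telemetry.sense()["joint_pos"].round(1))
for n in("scene","top"):cv2.imwrite(f"pics/{n}1.png",viewer.snapshot(n)[:,:,::-1])
import numpy as np
a=cv2.imread("pics/scene1.png");b=cv2.imread("pics/top1.png")
cv2.imwrite("pics/c1.png",np.hstack([cv2.resize(a[100:300,220:420],None,fx=2,fy=2),cv2.resize(b[100:300,220:420],None,fx=2,fy=2)]))
E
```

```text
time: 2.4
tool_pos: [614.4, 29.8, 104.5]
tcp_rot: [180.0, -0.2, -0.0]
ft_force: [-0.4, 0.4, 0.2]
finger_gap: 85.5
[-2.  15.5 91.  -0.  73.4 88. ]
```

View pics/c1.png

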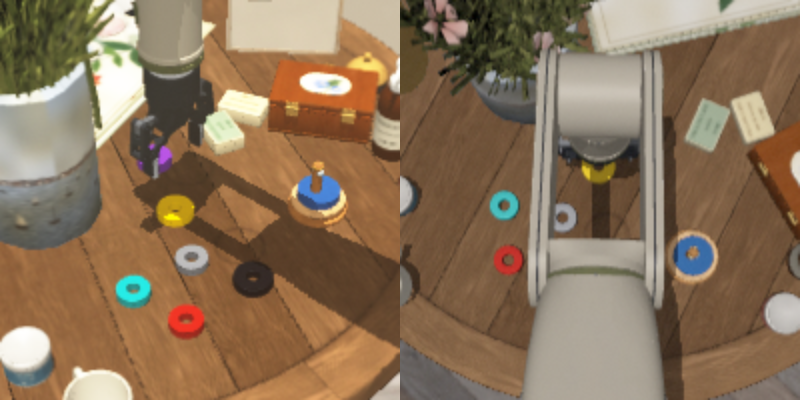

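```bash
python3 -m inch '[[[0,0,2],[0,0,0],1],[[0,0,4],[0,0,0],1],[[0,0,6],[0,0,0],1],[[0,0,7.5],[0,0,0],1],[[0,0,8.3],[0,0,0],1],[[0,0,8.8],[0,0,0],1],[[0,0,8.8],[0,0,0],1],[[0,0,8.8],[0,0,0],1],[[0,0,8.8],[0,0,0],0.6],[[0,0,8.8],[0,0,0],0.4],[[0,0,8.8],[0,0,0],0.4],[[0,0,8.8],[0,0,0],0.4],[[0,0,8.8],[0,0,0],0.4],[[0,0,8.8],[0,0,0],0.4],[[0,0,8.8],[0,0,0],0.4]]' 20
```

```text
time: 4.0
tool_pos: [613.7, 30.0, 15.5]
tcp_rot: [180.0, -0.1, -0.0]
ft_force: [-2.3, 0.4, 5.4]
finger_gap: 55.4
```

```bash
python3 -m inch '[[[0,0,0],[0,0,0],1],[[0,0,0],[0,0,0],1],[[0,0,0],[0,0,0],1],[[0,0,0],[0,0,0],1],[[0,0,0],[0,0,-0.14],1],[[0,0,0],[0,0,-0.28],1],[[0,0,0],[0,0,-0.42],1],[[0,0,0],[0,0,-0.56],1],[[0,0,0],[0,0,-0.7],1],[[0,0,0],[0,0,-0.84],1],[[0,0,0],[0,0,-0.98],1],[[0,0,0],[0,0,-1.12],1],[[0,0,0],[0,0,-1.26],1],[[0,0,0],[0,0,-1.4],1],[[0,0,0],[0,0,-1.5],1],[[0,0,0],[0,0,-1.5708],1],[[0,0,0],[0,0,-1.5708],1],[[0,0,0],[0,0,-1.5708],1],[[0,0,0],[0,0,-1.5708],1]]' 20; python3 -m inch '[[[0,0,0],[0,0,0],0.6],[[0,0,0],[0,0,0],0.4],[[0,0,0],[0,0,0],0.4],[[0,0,0],[0,0,0],0.4],[[0,0,0],[0,0,0],0.4],[[0,0,0],[0,0,0],0.4],[[0,0,0],[0,0,0],0.4]]' 70
```

```text
time: 5.9
tool_pos: [613.0, 30.0, 14.3]
tcp_rot: [-180.0, 0.0, 89.9]
ft_force: [0.5, -0.2, 0.7]
finger_gap: 85.3
time: 6.6
tool_pos: [613.6, 30.0, 14.9]
tcp_rot: [179.9, 0.0, 90.0]
ft_force: [0.8, 0.7, 5.0]
finger_gap: 52.1
```

```bash
python3 -m inch '[[[0,0,-1],[0,0,0],0.4],[[0,0,-3],[0,0,0],0.4],[[0,0,-6],[0,0,0],0.4],[[0,0,-9],[0,0,0],0.4],[[0,0,-12],[0,0,0],0.4],[[0,0,-14],[0,0,0],0.4],[[0,0,-15],[0,0,0],0.4],[[0,0,-15],[0,0,0],0.4],[[0,0,-15],[0,0,0],0.4]]' ; python3 - <<'E'
from bench import telemetry, viewer
import cv2
print(telemetry.sense()["joint_pos"].round(1))
a=viewer.snapshot("scene")[:,:,::-1]
cv2.imwrite("pics/c2.png",cv2.resize(a[60:220,240:400],None,fx=3.5,fy=3.5,interpolation=cv2.INTER_CUBIC))
E
```

```text
time: 7.5
tool_pos: [612.4, 30.0, 163.0]
tcp_rot: [-179.9, -0.0, 90.0]
ft_force: [0.7, 0.4, -1.3]
finger_gap: 52.1
[-2.  12.3 88.2 -0.  79.6 -2. ]
```

View pics/c2.png

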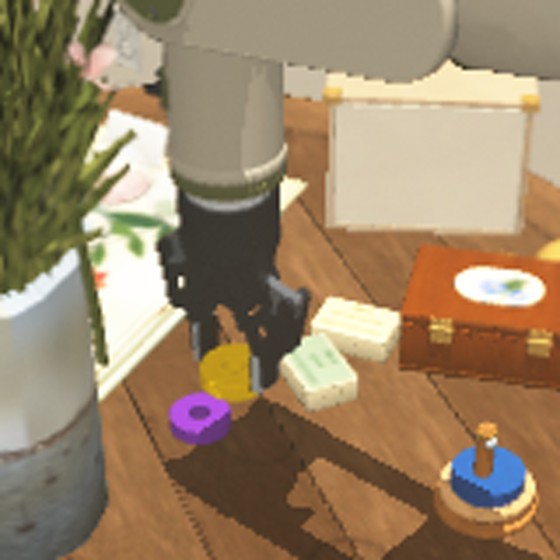

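```bash
python3 -m inch '[[[-2,-2.1,0],[0,0,0],0.4],[[-4,-4.2,0],[0,0,0],0.4],[[-6,-6.3,0],[0,0,0],0.4],[[-8,-8.4,0],[0,0,0],0.4],[[-10,-10.5,0],[0,0,0],0.4],[[-12,-12.6,0],[0,0,0],0.4],[[-13.5,-14.2,0],[0,0,0],0.4],[[-14.33,-15.11,1],[0,0,0],0.4],[[-14.33,-15.11,2.4],[0,0,0],0.4],[[-14.33,-15.11,3.4],[0,0,0],0.4],[[-14.33,-15.11,3.4],[0,0,0],0.4],[[-14.33,-15.11,3.4],[0,0,0],0.4],[[-14.33,-15.11,3.4],[0,0,0],0.4],[[-14.33,-15.11,3.4],[0,0,0],0.4],[[-14.33,-15.11,3.4],[0,0,0],0.4]]' ; python3 - <<'E'
from bench import telemetry, viewer
import cv2
s=telemetry.sense();print(s["joint_pos"].round(1),s["tool_pos"],s["ft_force"])
a=viewer.snapshot("scene")[:,:,::-1];b=viewer.snapshot("top")[:,:,::-1]
cv2.imwrite("pics/scene3.png",a)
import numpy as np
f=lambda i,x,y:cv2.resize(i[y-40:y+40,x-40:x+40],None,fx=5,fy=5,interpolation=cv2.INTER_CUBIC)
cv2.imwrite("pics/c3.png",np.hstack([f(a,379,180),f(b,366,228)]))
E
```

```text
time: 9.05
tool_pos: [462.4, -113.2, 130.8]
tcp_rot: [179.9, 0.0, 90.0]
ft_force: [0.4, 0.5, -0.1]
finger_gap: 52.5
[-19.9  -7.3 111.9   0.   75.3 -19.9] [ 462.40451271 -113.2249311   130.78824408] [ 0.35119522  0.5305516  -0.14206814]
```

View pics/c3.png

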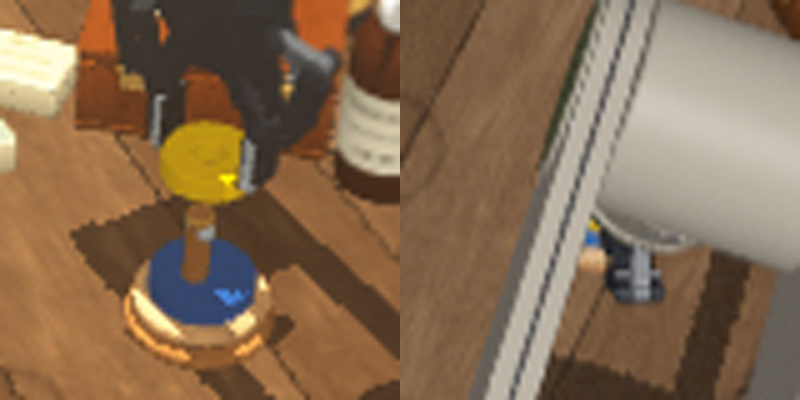

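```bash
python3 -m inch '[[[0,0,1],[0,0,0],0.4],[[0,0,1.8],[0,0,0],0.4],[[0,0,2.3],[0,0,0],0.4],[[0,0,2.4],[0,0,0],0.4],[[0,0,2.5],[0,0,0],0.4],[[0,0,2.6],[0,0,0],0.4],[[0,0,2.7],[0,0,0],0.4],[[0,0,2.8],[0,0,0],0.4],[[0,0,2.8],[0,0,0],0.4],[[0,0,2.8],[0,0,0],0.4]]'
```

```text
time: 10.15
tool_pos: [462.0, -113.3, 102.4]
tcp_rot: [180.0, 0.0, 90.0]
ft_force: [0.8, 0.0, -0.6]
finger_gap: 52.1
```

```bash
python3 -m inch '[[[0,0,0.1],[0,0,0],0.4],[[0,0,0.2],[0,0,0],0.4],[[0,0,0.3],[0,0,0],0.4],[[0,0,0.3],[0,0,0],0.4]]'; python3 -m inch '[[[0,0,0.1],[0,0,0],0.4],[[0,0,0.2],[0,0,0],0.4],[[0,0,0.2],[0,0,0],0.4]]'
```

```text
time: 10.55
tool_pos: [462.2, -113.2, 99.3]
tcp_rot: [180.0, -0.0, 90.0]
ft_force: [1.2, -0.1, -0.8]
finger_gap: 52.4
time: 10.85
tool_pos: [462.2, -113.2, 97.4]
tcp_rot: [180.0, -0.0, 90.0]
ft_force: [1.5, 1.0, 1.5]
finger_gap: 52.5
```

```bash
python3 -m inch '[[[0,0,0.1],[0,0,0],0.4],[[0,0,0.2],[0,0,0],0.4],[[0,0,0.2],[0,0,0],0.4]]'; python3 -m inch '[[[0,0,0.1],[0,0,0],0.4],[[0,0,0.2],[0,0,0],0.4],[[0,0,0.2],[0,0,0],0.4]]'
```

```text
time: 11.15
tool_pos: [462.1, -113.2, 95.3]
tcp_rot: [180.0, -0.0, 90.0]
ft_force: [2.0, 2.0, 0.9]
finger_gap: 51.9
time: 11.45
tool_pos: [462.2, -113.4, 93.4]
tcp_rot: [180.0, 0.0, 90.0]
ft_force: [4.0, 2.1, 2.1]
finger_gap: 52.2
```

```bash
python3 -m inch '[[[0.04,0.08,0],[0,0,0],0.4],[[0.04,0.08,0],[0,0,0],0.4],[[0.04,0.08,0],[0,0,0],0.4]]'; python3 -m inch '[[[0,0,0.1],[0,0,0],0.4],[[0,0,0.1],[0,0,0],0.4]]'
```

```text
time: 11.75
tool_pos: [462.7, -113.0, 93.2]
tcp_rot: [-180.0, 0.0, 90.0]
ft_force: [2.3, -0.5, 0.7]
finger_gap: 52.7
time: 11.95
tool_pos: [463.0, -113.0, 92.4]
tcp_rot: [180.0, 0.0, 90.0]
ft_force: [2.7, 0.9, 4.0]
finger_gap: 52.3
```

```bash
python3 -m inch '[[[0,0.05,0],[0,0,0],0.4],[[0,0.05,0.1],[0,0,0],0.4],[[0,0.05,0.1],[0,0,0],0.4]]'; python3 -m inch '[[[0,0,0.1],[0,0,0],0.4],[[0,0,0.1],[0,0,0],0.4]]';  python3 -m inch '[[[0,0,0.1],[0,0,0],0.4],[[0,0,0.1],[0,0,0],0.4]]'
```

```text
time: 12.25
tool_pos: [463.3, -112.9, 91.4]
tcp_rot: [180.0, -0.0, 90.0]
ft_force: [1.0, 0.1, 4.9]
finger_gap: 52.3
time: 12.45
tool_pos: [463.4, -112.8, 90.6]
tcp_rot: [180.0, -0.0, 90.0]
ft_force: [1.3, 1.5, 6.5]
finger_gap: 52.1
time: 12.65
tool_pos: [463.4, -112.7, 89.6]
tcp_rot: [180.0, -0.0, 90.0]
ft_force: [1.3, 0.8, 5.1]
finger_gap: 52.2
```

```bash
for i in 1 2; do :; done; python3 -m inch '[[[0,0,0.1],[0,0,0],0.4],[[0,0,0.1],[0,0,0],0.4]]';  python3 -m inch '[[[0,0,0.1],[0,0,0],0.4],[[0,0,0.1],[0,0,0],0.4]]';  python3 -m inch '[[[0,0,0.1],[0,0,0],0.4],[[0,0,0.1],[0,0,0],0.4]]'
```

```text
time: 12.85
tool_pos: [463.2, -112.6, 88.1]
tcp_rot: [-180.0, -0.0, 90.0]
ft_force: [3.3, 1.0, 1.2]
finger_gap: 52.9
time: 13.05
tool_pos: [463.2, -112.6, 87.1]
tcp_rot: [-180.0, -0.0, 90.0]
ft_force: [3.2, 1.8, 1.7]
finger_gap: 52.3
time: 13.25
tool_pos: [463.2, -112.7, 86.1]
tcp_rot: [-180.0, -0.0, 90.0]
ft_force: [3.0, 2.2, 2.1]
finger_gap: 52.4
```

```bash
python3 -m inch '[[[0.04,0.04,0.2],[0,0,0],0.4],[[0.04,0.04,0.6],[0,0,0],0.4],[[0.04,0.04,1],[0,0,0],0.4],[[0.04,0.04,1.4],[0,0,0],0.4],[[0.04,0.04,1.5],[0,0,0],0.4]]';  python3 -m inch '[[[0,0,0.4],[0,0,0],0.4],[[0,0,0.8],[0,0,0],0.4],[[0,0,1.2],[0,0,0],0.4],[[0,0,1.3],[0,0,0],0.4],[[0,0,1.3],[0,0,0],0.4]]'
```

```text
time: 13.75
tool_pos: [462.4, -112.4, 69.8]
tcp_rot: [-179.8, -0.0, 90.0]
ft_force: [0.4, 0.2, -0.5]
finger_gap: 52.2
time: 14.25
tool_pos: [463.4, -112.4, 57.9]
tcp_rot: [-180.0, -0.0, 90.0]
ft_force: [0.6, -0.4, 0.2]
finger_gap: 52.6
```

```bash
python3 -m inch '[[[0,0,0.2],[0,0,0],0.4],[[0,0,0.3],[0,0,0],0.4],[[0,0,0.3],[0,0,0],0.4]]';  python3 -m inch '[[[0,0,0.1],[0,0,0],0.4],[[0,0,0.1],[0,0,0],0.4]]'; python3 -m inch '[[[0,0,0.1],[0,0,0],0.4],[[0,0,0.1],[0,0,0],0.4]]'
```

```text
time: 14.55
tool_pos: [463.6, -112.4, 55.2]
tcp_rot: [-180.0, -0.0, 90.0]
ft_force: [-0.8, -0.0, 0.1]
finger_gap: 52.4
time: 14.75
tool_pos: [463.6, -112.5, 54.2]
tcp_rot: [-180.0, -0.0, 90.0]
ft_force: [-0.0, 0.0, -0.3]
finger_gap: 52.3
time: 14.95
tool_pos: [463.7, -112.5, 53.3]
tcp_rot: [180.0, 0.0, 90.0]
ft_force: [0.9, -0.4, 0.1]
finger_gap: 52.4
```

```bash
python3 -m inch '[[[0,0,0.1],[0,0,0],0.4],[[0,0,0.1],[0,0,0],0.4]]';  python3 -m inch '[[[0,0,0.1],[0,0,0],0.4],[[0,0,0.1],[0,0,0],0.4]]'; python3 -m inch '[[[0,0,0.1],[0,0,0],0.4],[[0,0,0.1],[0,0,0],0.4]]'
```

```text
time: 15.15
tool_pos: [463.7, -112.5, 52.5]
tcp_rot: [180.0, 0.0, 90.0]
ft_force: [-1.7, 0.3, 2.2]
finger_gap: 52.4
time: 15.35
tool_pos: [463.8, -112.5, 51.6]
tcp_rot: [180.0, 0.0, 90.0]
ft_force: [-1.8, 1.6, 6.9]
finger_gap: 52.2
time: 15.55
tool_pos: [463.8, -112.5, 50.9]
tcp_rot: [180.0, 0.0, 90.0]
ft_force: [-4.3, 1.5, 9.2]
finger_gap: 52.4
```

```bash
python3 -m inch '[[[0,0,-0.2],[0,0,0],0.4],[[0,0,-0.2],[0,0,0],1],[[0,0,-0.2],[0,0,0],1],[[0,0,-0.2],[0,0,0],1],[[0,0,-0.2],[0,0,0],1],[[0,0,-0.2],[0,0,0],1]]'; python3 -m inch '[[[0,0,-1],[0,0,0],1],[[0,0,-4],[0,0,0],1],[[0,0,-8],[0,0,0],1],[[0,0,-12],[0,0,0],1],[[0,0,-12.8],[0,0,0],1],[[0,0,-12.8],[0,0,0],1]]'; python3 - <<'E'
from bench import viewer
import cv2
a=viewer.snapshot("scene")[:,:,::-1]
cv2.imwrite("pics/scene4.png",a)
cv2.imwrite("pics/c4.png",cv2.resize(a[120:280,280:440],None,fx=3.5,fy=3.5,interpolation=cv2.INTER_CUBIC))
E
```

```text
time: 16.15
tool_pos: [463.5, -112.5, 52.1]
tcp_rot: [-180.0, -0.0, 90.0]
ft_force: [0.3, 0.3, 0.6]
finger_gap: 85.5
time: 16.75
tool_pos: [465.2, -113.0, 183.2]
tcp_rot: [179.7, 0.1, 90.0]
ft_force: [-0.1, 0.5, -1.1]
finger_gap: 85.0
```

View pics/c4.png

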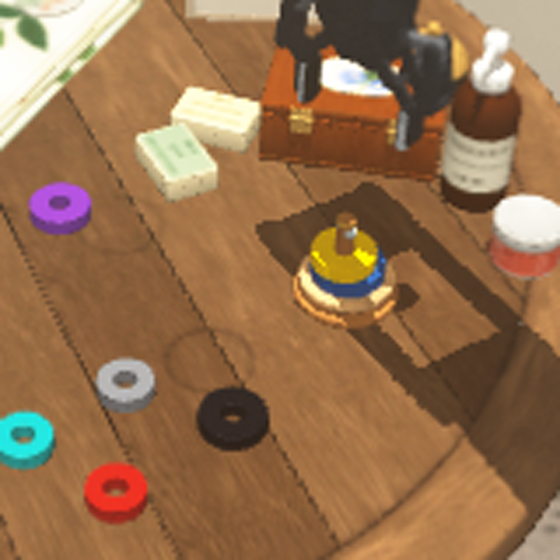

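Yellow is flat and fully home around the post. Next is red. The cyan ring sits 90 mm ahead of it in +x, so I'll use diagonal grips.

```bash
python3 -m inch '[[[2.5,0,0],[0,0,0.07],1],[[5.5,-0.1,0],[0,0,0.15],1],[[9,-0.1,0],[0,0,0.25],1],[[12.5,-0.1,0],[0,0,0.35],1],[[16,-0.2,0],[0,0,0.45],1],[[19.5,-0.2,0],[0,0,0.55],1],[[23,-0.3,0],[0,0,0.65],1],[[26,-0.3,0],[0,0,0.75],1],[[28.3,-0.3,0],[0,0,0.785],1],[[29.23,-0.3,0],[0,0,0.785],1],[[29.23,-0.3,2],[0,0,0.785],1],[[29.23,-0.3,5],[0,0,0.785],1],[[29.23,-0.3,8],[0,0,0.785],1],[[29.23,-0.3,11],[0,0,0.785],1],[[29.23,-0.3,13],[0,0,0.785],1],[[29.23,-0.3,13],[0,0,0.785],1],[[29.23,-0.3,13],[0,0,0.785],1],[[29.23,-0.3,13],[0,0,0.785],1]]'; python3 - <<'E'
from bench import telemetry,viewer
import cv2
print(telemetry.sense()["tool_pos"],telemetry.sense()["joint_pos"].round(1))
a=viewer.snapshot("scene")[:,:,::-1]
cv2.imwrite("pics/c5.png",cv2.resize(a[160:320,240:400],None,fx=3.5,fy=3.5,interpolation=cv2.INTER_CUBIC))
E
```

```text
time: 18.6
tool_pos: [461.6, 179.8, 51.5]
tcp_rot: [180.0, -0.1, 45.0]
ft_force: [-0.2, -0.2, 0.1]
finger_gap: 85.2
[461.55687506 179.77053051  51.45376194] [ 15.3   1.8 112.2  -0.   65.9  60.3]
```

View pics/c5.png

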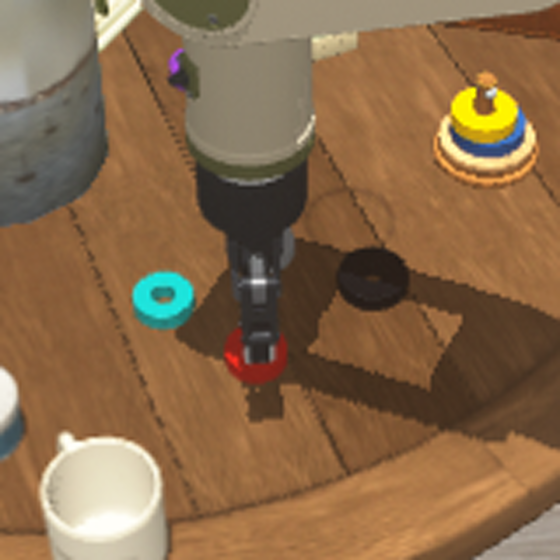

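```bash
python3 -m inch '[[[0,0,1.5],[0,0,0],1],[[0,0,2.8],[0,0,0],1],[[0,0,3.4],[0,0,0],1],[[0,0,3.6],[0,0,0],1],[[0,0,3.6],[0,0,0],1],[[0,0,3.6],[0,0,0],0.6],[[0,0,3.6],[0,0,0],0.4],[[0,0,3.6],[0,0,0],0.4],[[0,0,3.6],[0,0,0],0.4],[[0,0,3.6],[0,0,0],0.4],[[0,0,3.6],[0,0,0],0.4],[[0,0,3.6],[0,0,0],0.4]]' 20;  python3 -m inch '[[[0,0,0],[0,0,0],1],[[0,0,0],[0,0,0],1],[[0,0,0],[0,0,0],1],[[0,0,-1],[0,0,0],1],[[0,0,-2.4],[0,0,0],1],[[0,0,-2.5],[0,0,-0.14],1],[[0,0,-2.5],[0,0,-0.28],1],[[0,0,-2.5],[0,0,-0.42],1],[[0,0,-2.5],[0,0,-0.56],1],[[0,0,-2.5],[0,0,-0.7],1],[[0,0,-2.5],[0,0,-0.84],1],[[0,0,-2.5],[0,0,-0.98],1],[[0,0,-2.5],[0,0,-1.12],1],[[0,0,-2.5],[0,0,-1.26],1],[[0,0,-2.5],[0,0,-1.4],1],[[0,0,-2.5],[0,0,-1.5],1],[[0,0,-2.5],[0,0,-1.5708],1],[[0,0,-1.5],[0,0,-1.5708],1],[[0,0,-0.5],[0,0,-1.5708],1],[[0,0,0],[0,0,-1.5708],1]]'; python3 -m inch '[[[0,0,0],[0,0,0],1],[[0,0,0],[0,0,0],1],[[0,0,0],[0,0,0],0.6],[[0,0,0],[0,0,0],0.4],[[0,0,0],[0,0,0],0.4],[[0,0,0],[0,0,0],0.4],[[0,0,0],[0,0,0],0.4],[[0,0,0],[0,0,0],0.4],[[0,0,0],[0,0,0],0.4]]' 70
```

```text
time: 19.85
tool_pos: [461.2, 179.9, 15.1]
tcp_rot: [180.0, -0.0, 45.0]
ft_force: [-1.5, -0.6, 6.2]
finger_gap: 47.3
time: 21.85
tool_pos: [459.9, 179.6, 13.0]
tcp_rot: [-179.9, -0.0, 134.9]
ft_force: [0.3, -0.1, -0.3]
finger_gap: 85.4
time: 22.75
tool_pos: [461.5, 180.0, 15.1]
tcp_rot: [179.9, 0.0, 135.0]
ft_force: [-1.4, -0.3, 5.7]
finger_gap: 44.3
```

```bash
python3 -m inch '[[[0,0,-1],[0,0,0],0.4],[[0,0,-4],[0,0,0],0.4],[[0,0,-8],[0,0,0],0.4],[[0,0,-12],[0,0,0],0.4],[[0,0,-14],[0,0,0],0.4],[[0,0,-15],[0,0,0],0.4],[[-1.5,-1.5,-15],[0,0,0.06],0.4],[[-4,-4,-15],[0,0,0.15],0.4],[[-6.5,-6.4,-15],[0,0,0.25],0.4],[[-9,-8.8,-15],[0,0,0.35],0.4],[[-11.5,-11.3,-15],[0,0,0.45],0.4],[[-14,-13.7,-15],[0,0,0.55],0.4],[[-16.5,-16.2,-15],[0,0,0.65],0.4],[[-18.8,-18.5,-15],[0,0,0.75],0.4],[[-20.3,-19.9,-15],[0,0,0.785],0.4],[[-20.87,-20.46,-14],[0,0,0.7854],0.4],[[-20.87,-20.46,-12],[0,0,0.7854],0.4],[[-20.87,-20.46,-11.6],[0,0,0.7854],0.4],[[-20.87,-20.46,-11.6],[0,0,0.7854],0.4],[[-20.87,-20.46,-11.6],[0,0,0.7854],0.4]]'; python3 -m inch '[[[0,0,0],[0,0,0],0.4],[[0,0,0],[0,0,0],0.4]]'; python3 - <<'E'
from bench import viewer
import cv2
a=viewer.snapshot("scene")[:,:,::-1]
cv2.imwrite("pics/c6.png",cv2.resize(a[140:220,340:420],None,fx=6,fy=6,interpolation=cv2.INTER_CUBIC))
E
```

```text
time: 24.75
tool_pos: [463.7, -111.8, 130.4]
tcp_rot: [-180.0, -0.0, 90.1]
ft_force: [0.4, 0.3, -1.6]
finger_gap: 44.6
time: 24.95
tool_pos: [464.2, -112.3, 131.1]
tcp_rot: [179.9, 0.0, 90.1]
ft_force: [-0.3, 0.1, -1.1]
finger_gap: 44.5
```

View pics/c6.png

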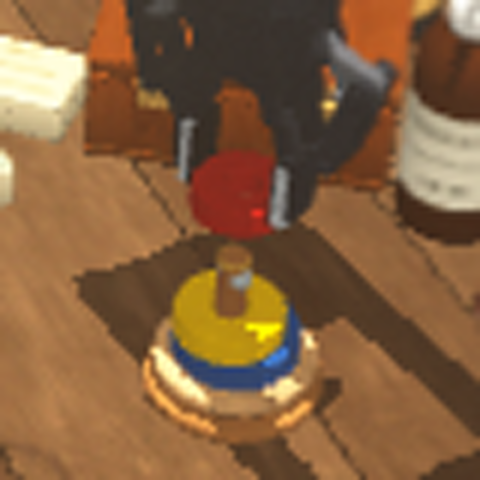

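The red ring is held level above the post tip. Descending gently.

```bash
python3 -m inch '[[[0,0,1],[0,0,0],0.4],[[0,0,1.8],[0,0,0],0.4],[[0,0,2.3],[0,0,0],0.4],[[0,0,2.5],[0,0,0],0.4],[[0,0,2.6],[0,0,0],0.4],[[0,0,2.7],[0,0,0],0.4],[[0,0,2.8],[0,0,0],0.4],[[0,0,2.8],[0,0,0],0.4]]'; python3 -m inch '[[[0,0,0.1],[0,0,0],0.4],[[0,0,0.2],[0,0,0],0.4],[[0,0,0.2],[0,0,0],0.4]]';python3 -m inch '[[[0,0,0.1],[0,0,0],0.4],[[0,0,0.2],[0,0,0],0.4],[[0,0,0.2],[0,0,0],0.4]]'
```

```text
time: 25.8
tool_pos: [463.8, -112.5, 102.4]
tcp_rot: [180.0, 0.0, 90.0]
ft_force: [-0.0, 0.4, 0.7]
finger_gap: 44.8
time: 26.1
tool_pos: [463.6, -112.4, 100.1]
tcp_rot: [-180.0, -0.0, 90.0]
ft_force: [0.5, -0.5, -0.5]
finger_gap: 44.6
time: 26.4
tool_pos: [463.5, -112.4, 98.1]
tcp_rot: [-180.0, -0.0, 90.0]
ft_force: [0.0, -0.7, -0.7]
finger_gap: 44.4
```

```bash
python3 -m inch '[[[0,0,0.1],[0,0,0],0.4],[[0,0,0.2],[0,0,0],0.4],[[0,0,0.3],[0,0,0],0.4],[[0,0,0.3],[0,0,0],0.4]]';python3 -m inch '[[[0,0,0.1],[0,0,0],0.4],[[0,0,0.2],[0,0,0],0.4],[[0,0,0.2],[0,0,0],0.4]]';python3 -m inch '[[[0,0,0.1],[0,0,0],0.4],[[0,0,0.1],[0,0,0],0.4]]'
```

```text
time: 26.8
tool_pos: [463.5, -112.4, 95.1]
tcp_rot: [-180.0, -0.0, 90.0]
ft_force: [-0.2, -0.2, -0.6]
finger_gap: 44.4
time: 27.1
tool_pos: [463.7, -112.4, 93.3]
tcp_rot: [180.0, 0.0, 90.0]
ft_force: [0.0, -0.0, 0.7]
finger_gap: 44.2
time: 27.3
tool_pos: [463.8, -112.5, 92.5]
tcp_rot: [180.0, 0.0, 90.0]
ft_force: [-0.3, 0.8, 2.7]
finger_gap: 44.3
```

On the balls now; pushing through.

```bash
python3 -m inch '[[[0,0,0.1],[0,0,0],0.4],[[0,0,0.1],[0,0,0],0.4]]';python3 -m inch '[[[0,0,0.1],[0,0,0],0.4],[[0,0,0.1],[0,0,0],0.4]]';python3 -m inch '[[[0,0,0.1],[0,0,0],0.4],[[0,0,0.1],[0,0,0],0.4]]';python3 -m inch '[[[0,0,0.1],[0,0,0],0.4],[[0,0,0.1],[0,0,0],0.4]]'
```

```text
time: 27.5
tool_pos: [463.9, -112.5, 91.6]
tcp_rot: [180.0, 0.0, 90.0]
ft_force: [-0.7, 0.9, 4.6]
finger_gap: 44.8
time: 27.7
tool_pos: [464.0, -112.5, 90.7]
tcp_rot: [180.0, 0.0, 90.0]
ft_force: [-1.4, 0.7, 6.1]
finger_gap: 44.6
time: 27.9
tool_pos: [464.0, -112.4, 89.7]
tcp_rot: [180.0, 0.0, 90.0]
ft_force: [-0.4, 1.6, 4.2]
finger_gap: 44.6
time: 28.1
tool_pos: [463.7, -112.3, 88.3]
tcp_rot: [180.0, -0.0, 90.0]
ft_force: [0.8, 0.5, 1.1]
finger_gap: 44.2
```

```bash
python3 -m inch '[[[0,0,0.3],[0,0,0],0.4],[[0,0,0.6],[0,0,0],0.4],[[0,0,0.9],[0,0,0],0.4],[[0,0,1.2],[0,0,0],0.4],[[0,0,1.5],[0,0,0],0.4],[[0,0,1.5],[0,0,0],0.4],[[0,0,1.5],[0,0,0],0.4]]';python3 -m inch '[[[0,0,0.1],[0,0,0],0.4],[[0,0,0.2],[0,0,0],0.4],[[0,0,0.2],[0,0,0],0.4]]';python3 -m inch '[[[0,0,0.1],[0,0,0],0.4],[[0,0,0.2],[0,0,0],0.4],[[0,0,0.2],[0,0,0],0.4]]'
```

```text
time: 28.8
tool_pos: [463.1, -112.3, 72.5]
tcp_rot: [-179.9, -0.0, 90.0]
ft_force: [2.7, -0.9, -3.9]
finger_gap: 44.5
time: 29.1
tool_pos: [463.5, -112.4, 71.2]
tcp_rot: [-180.0, -0.0, 90.0]
ft_force: [1.6, -0.4, -1.2]
finger_gap: 44.3
time: 29.4
tool_pos: [463.7, -112.5, 69.3]
tcp_rot: [180.0, 0.0, 90.0]
ft_force: [-0.5, -0.7, 0.9]
finger_gap: 44.7
```

```bash
python3 -m inch '[[[0,0,0.1],[0,0,0],0.4],[[0,0,0.1],[0,0,0],0.4]]';python3 -m inch '[[[0,0,0.1],[0,0,0],0.4],[[0,0,0.1],[0,0,0],0.4]]'
```

```text
time: 29.6
tool_pos: [463.8, -112.5, 68.5]
tcp_rot: [180.0, 0.0, 90.0]
ft_force: [-1.4, -0.0, 3.9]
finger_gap: 44.4
time: 29.8
tool_pos: [463.8, -112.5, 67.7]
tcp_rot: [180.0, 0.0, 90.0]
ft_force: [-2.0, 0.4, 6.7]
finger_gap: 44.1
```

```bash
python3 -m inch '[[[0,0,0.1],[0,0,0],0.4],[[0,0,0.1],[0,0,0],0.4]]'; python3 -m inch '[[[0,0,-0.2],[0,0,0],0.4],[[0,0,-0.2],[0,0,0],1],[[0,0,-0.2],[0,0,0],1],[[0,0,-0.2],[0,0,0],1],[[0,0,-0.2],[0,0,0],1],[[0,0,-0.2],[0,0,0],1]]'; python3 -m inch '[[[0,0,-1],[0,0,0],1],[[0,0,-4],[0,0,0],1],[[0,0,-8],[0,0,0],1],[[0,0,-12],[0,0,0],1],[[0,0,-15],[0,0,0],1],[[-1.5,-1,-16],[0,0,0],1],[[-4,-3,-16],[0,0,0],1],[[-7,-4,-16],[0,0,0],1],[[-10,-5,-16],[0,0,0],1],[[-12,-6,-16],[0,0,0],1],[[-12,-6,-16],[0,0,0],1],[[-12,-6,-16],[0,0,0],1]]'; python3 - <<'E'
from bench import viewer
import cv2,numpy as np
a=viewer.snapshot("scene")[:,:,::-1];b=viewer.snapshot("top")[:,:,::-1]
cv2.imwrite("pics/scene7.png",a);cv2.imwrite("pics/top7.png",b)
f=lambda i,x,y:cv2.resize(i[y-25:y+25,x-25:x+25],None,fx=8,fy=8,interpolation=cv2.INTER_CUBIC)
cv2.imwrite("pics/c7.png",np.hstack([f(a,379,193),f(b,366,228)]))
E
```

```text
time: 30.0
tool_pos: [463.9, -112.5, 67.0]
tcp_rot: [180.0, 0.0, 90.0]
ft_force: [-3.8, 0.5, 9.7]
finger_gap: 44.2
time: 30.6
tool_pos: [463.5, -112.4, 68.1]
tcp_rot: [-180.0, -0.0, 90.0]
ft_force: [-0.8, -0.2, -0.2]
finger_gap: 85.4
time: 31.8
tool_pos: [403.6, -232.6, 228.8]
tcp_rot: [180.0, -0.0, 89.9]
ft_force: [-0.2, 0.1, 0.6]
finger_gap: 85.2
```

View pics/c7.png

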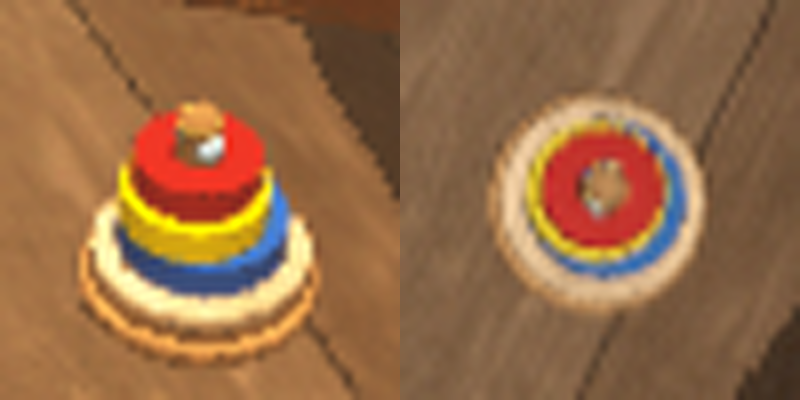

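View pics/scene7.png

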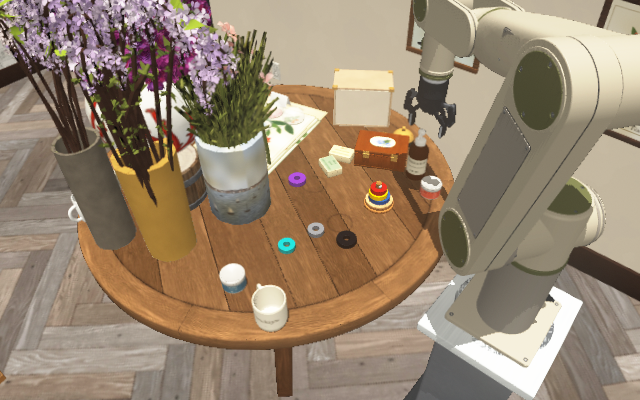

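The stack at scene (379,193) shows red on yellow on blue, level, with the ball visible above red. The bottle, tins and mug look unmoved. One numeric height check, then I'll hand in.

```bash
python3 - <<'E'
from h import *
def red(n,c,w=14):
    h=cv2.cvtColor(cv2.imread(f"pics/{n}7.png"),cv2.COLOR_BGR2HSV).astype(int);m=((h[...,0]<6)|(h[...,0]>174))&(h[...,1]>170)&(h[...,2]>90)
    o=np.zeros(m.shape,np.uint8);x,y=c;o[y-w:y+w,x-w:x+w]=m[y-w:y+w,x-w:x+w];return disc_c(o)[0]
a=red("scene",(379,188));b=red("top",(366,226));print("red tri",tri(a,b))
for z in(54,55,58,64): print(z,cylc("scene",463,-112.5,z,z+16,24)[0]-a)
d=[np.abs(cv2.imread(f"pics/{n}0.png").astype(int)-cv2.imread(f"pics/{n}7.png")).sum(2) for n in("scene",)][0]
for k,(x,y) in dict(pump=(417,160),tinfig=(431,187),tinsalt=(232,277),mug=(270,307)).items(): print(k,(d[y-18:y+18,x-12:x+12]>60).mean())
E
python3 -c "
from bench import r,telemetry
print(telemetry.sense()['time']);print(r.hand_in())"
```

```text
red tri (array([ 462.00305777, -113.32237874,   66.33436222]), [np.float64(0.3345313891751094), np.float64(0.31312359915071664)])
54 [-0.21559236  1.19515965]
55 [-0.1894997   0.93798393]
58 [-0.11109471  0.16491165]
64 [ 0.04632977 -1.3881884 ]
pump 0.08333333333333333
tinfig 0.24421296296296297
tinsalt 0.0
mug 0.0
31.9
the job is handed in; nothing more can be done
None
```

The stack is finished and handed in at 31.9 s of the 61 s allowed. The yellow ring went on first and the red second, each pressed past the spring catch and down to its stop, then released and the arm drawn clear.

**Forces:** each ring clicked past the catch at about 6 N. The largest vertical reading at the ends of moves was 9.7 N, well under the 30 N limit.

**Contact heights:** yellow met the blue tier, and red met yellow 16 mm higher, where expected.

**Final pictures:** they show blue, yellow and red narrowing upward, level, with a catch ball visible above the red ring.
- **Height:** the camera put the red ring at about 66 mm. Less the same 3 mm that the ring measured too high on the table, that gives about 63 mm, against 62 to 63 mm expected.
- **Disagreement:** fitting one view alone left about 1 pixel, or roughly 3 mm, of difference, the same sort of offset as in the first measurements.

**Things to leave alone:** the before-and-after comparison showed no change at the mug and blue tin. It did show changed pixels at the pump bottle (8%) and the red tin (24%). They looked in place, and I put this down to the arm and its shadow behind them, but I did not confirm it with another measurement.

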